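# Walk the pressure tester into its bench dock and bolt it in

### The arm

A 7-joint arm with a two-finger parallel gripper is mounted at the origin on the work surface. World frame = base frame: x ahead of the robot, y to its left, z up, the work surface at z = 0. Lengths are in m, angles in rad, forces in N, time in s.
With the tool pointing down it reaches from about 0.4 to 0.85 m from the base axis. Payload 4.5 kg.
Tool frame: the origin (TCP) lies midway between the tips of the shut fingers; the grasp point (between the pads) lies 19 mm behind it; z points along the fingers, y is the direction in which the jaws open and shut (so a half turn about z gives the same grasp; the last joint's range is limited). The gripper opens to 88 mm and grips with 3 to 60 N. Pads are 18 mm wide; open, the fingers measure 123 mm over their backs; the gripper's body (75 mm by 187 mm) begins 45 mm behind the grasp point.
Start: joints at [-1.13, 0.689, -0.195, 1.565, 0.157, 0.902, -0.215], TCP at [0.247, 0.574, 0.239] pointing down, gripper open.
Joint ranges: [-3.01, 3.01], [-0.46, 2.08], [-1.47, 1.51], [0.13, 2.56], [-1, 4.14], [0.04, 2.09], [-2.66, 2.66]. Speed limits (rad/s): [2.57, 2.57, 3.14, 3.14, 3.14, 3.14, 3.14].

### API

Orientations are given as a unit quaternion [x, y, z, w].
In Python, from plant import r gives the robot as it stands. The module is installed in compiled form; this text tells all that it offers.
- The arm moves only by the shell command python3 -m jog 'ROWS' [FORCE]. ROWS is JSON, a list of rows, each an object with "translation": the shift along the tool's x, y, z in units of 40 mm (1.0 is 40 mm), a list of three; "twist": the turn about the tool's z in units of 6 degrees (1.0 is 6 degrees); "claw": the opening in per cent of the stroke, from 0 (shut) to 100 (fully open). A call has 1 to 20 rows; each row shifts and turns the commanded pose from where the row before left it, along the tool's axes as they then stand; what a row does not reach is not made up. A row lasts 1/12 s, in which the tool goes at most 41.7 mm and 7.16 degrees, less where a joint would pass 70% of its speed; a pose out of reach is approached as far as the arm can. A call is refused whole if a number of a shift passes 1 or a number of a turn 1, either way. A call with a gripper value outside its range is refused whole. The fingers move at their own pace and stop on an object; FORCE is the grip in N (left out, the last holds). Time passes only in rows, so rows that do not move let the fingers close. It gives the time, the measured TCP pose, the force and the opening at its end, in the units of the state.
- r.get_state(): the state, without advancing time (a new reading comes with each control period).
- r.snapshot(name): name is "scene" or "top" or "wrist"; returns a dict with "img" (420x560x3 uint8, red, green, blue), "fx", "fy", "cx", "cy" (pixels), "origin" and "rotation" of the camera in the world; the wrist camera has in their place "T_tool_cam" (4x4, takes a point from camera to tool coordinates, whose origin is the TCP and whose axes are the flange's). Camera axes: x right, y up, looking along -z (the intrinsics and any distortion apply to the point x, -y, -z); pixel columns grow to the right and rows downward; lengths in m; the calibration is good to about 2 mm. The wrist camera is an equidistant fisheye: a pixel r from the principal point sees the ray r / f radians off the axis. A picture is of the moment at which its call begins: read the wrist's pose just before it. There is no depth.
- r.finish_job(): hands the job in, once; it reports no verdict.
Trained networks look in the newest picture that a camera, given by its name, has taken for a name from the list of things; names that differ only in an ending like _2 or _b are one class to them, and where a whole thing is asked for, a point or a joint stands for the part that bears it (a point fixed in the world has none). Each returns a list of dicts, best first, with "confidence" (0 to 1); they miss things now and then, are a little off and sometimes report something else, mostly with a low value. They report only what shows in the picture. A call takes as long as a camera call.
- r.spot_in(label, camera): "rect" ([left, top, right, bottom] in pixels, round what is visible of it).
- r.spot_point(label, camera): "location" ([row, column] in pixels: a listed point, or the origin of a listed thing).
The state is a dict: "clock": time; "q": joint angles; "qd": joint speeds; "joint_torque": joint torques, N m; "tool_pos": TCP position; "eef_rot": TCP orientation; "contact_force": force on the tool from outside, world axes, zero at the start; "moment": the same for the moment, N m; "opening": opening from 0.0 (shut) to 1.0 (fully open).
Only numpy, scipy, OpenCV 4.12 (cv2) and the standard library are available. Lean on these libraries where they do the work, as an engineer would, in place of code of your own. Each camera call takes 0.05 s, during which the arm holds its last target. There are 200 camera calls.

### The job

Walk the heavy watch pressure tester forward into its dock, away from the robot, by pushing in turn on the two orange bumpers at its near corners, until it sits square with its far side fully home against the dock's stop; then slide the red-handled bolt fully across behind it. Push gently (never more than 30 N), never let the tester swing more than 15 degrees out of line with the dock, keep off its gauge panel and glass chamber, and leave the other things on the bench where they are.

Things in the scene. Friction and masses are not known exactly. Their poses are not given: they have to be found in the camera images.
- dock: Aluminium dock screwed to the bench; place and heading vary. Origin: on the bench, middle of the stop's contact face; x points the way the tester goes in (away from the robot), y left, z up. Stop: bar 260 wide (y), 45 high, face at x = 0. Two cheeks 40 high, inner faces at y = +-108 mm, from x = -25 to 0, give a centred tester 8 mm play each side; slick blue lead-ins flare from them to y = +-125 at x = -66.
- housing (a point): Centre of the top of the bolt's housing, a block 34 wide (x) by 56 long (y) by 34 mm high at the dock's near right, at (-180, -169, 34) mm in the dock's frame. A 10 mm high, 16 mm wide tie bar joins it to the stop along y = -190.
- tester: White bench pressure tester, loose, 160 deep (x), 200 wide (y), 70 mm high, 1.5 to 2.6 kg: too heavy to lift. Stands flat on a 110 x 130 mm base plate; origin: centre of its underside; x points to its far side (its way in), y left. Slides at about 5 to 13 N; a push at one corner takes less and also turns it. Starts 45 to 70 mm short of home, up to 8 mm aside, 0.1 rad askew.
- base (a point): The tester's origin once more (centre of its underside). When home it is at x = -80 mm in the dock's frame. The tester may be pushed with at most 30 N in all (touch it slowly: a bump at 50 mm/s already makes 25 N or so), and its x axis must stay within 15 degrees of the dock's.
- corner_left (a point): Middle of the near (push) face of the left orange bumper: a pad 40 wide (y) by 50 mm high (11 to 61 mm above the bench) standing 10 mm proud of the tester's near side; this point is at (-90, 80, 36) mm in the tester's frame. When home it lies at x = -170 mm in the dock's frame.
- corner_right (a point): The same on the right bumper, at (-90, -80, 36) mm in the tester's frame.
- far_left (a point): Point on the tester's far face near its left end, at (80, 95, 36) mm in the tester's frame; it comes to x = 0 in the dock's frame when the tester is home.
- far_right (a point): The same near the right end, at (80, -95, 36) mm in the tester's frame.
- panel: Blue gauge panel with a steel gauge and two black knobs in the middle of the tester's near side, between the bumpers: within y = +-56 mm of its middle, standing up to 21 mm proud (11 mm beyond the bumpers). Origin as the tester's. Must not be pressed.
- chamber: Clear test chamber with black cap on the tester's top, 84 mm across, 70 to 155 mm above the bench, centred 25 mm beyond the tester's middle. Origin as the tester's. Must not be pressed.
- bolt (a joint): Sliding bolt in the housing, in m: 0 drawn back (right), 0.055 fully across. Moves along the dock's +y, needs about 3 N, stays where left. Steel bar 14 mm wide, 10 to 28 mm above the bench, at x = -187 to -173 mm in the dock's frame: passes 3 mm behind the right bumper of a tester that is home, strikes one that is not. Nose at y = -130 mm drawn back, -75 mm across. Starts at 0 to 0.006.
- bolt_post (a point): Point on the bolt's upright red post, 14 mm in diameter, from 28 to 70 mm above the bench; this point is on its axis, 50 mm above the bench. In the dock's frame it is at x = -180 and y = -180 mm + the bolt's travel.
- jar: Jar, 48 across, 55 mm high, to the right; leave alone. Origin under its centre, as for those below.
- loupe: Black loupe, 34 across, 34 mm high, right of the tester; leave alone.
- holder: Blue movement holder, 52 across, 19 mm high, left of the tester; leave alone.
- driver: Screwdriver 120 mm long lying left of the tester; leave alone.
- tray: Grey parts tray, 110 x 150, 22 mm high, farther left; leave alone.
- pot: White cup, 66 across, 70 mm high, to the right; leave alone.
- brush: Brush 140 mm long lying at the right; leave alone.

How it is judged:
On the way, in this order (a step that is already met when the one before it is completed fails the run):
1. the tester sits square and fully home against the stop, before the bolt is across (x of each of far_left, far_right in the frame of dock above -0.003 m and angle between the x axis of tester and the x axis of dock, either way round below 0.02 rad and angle between tester's own z axis and vertical below 0.03 rad and value of joint bolt below 0.02 m), for 0.2 s.
2. the bolt is slid fully across behind the home tester (x of each of far_left, far_right in the frame of dock above -0.003 m and angle between the x axis of tester and the x axis of dock, either way round below 0.02 rad and angle between tester's own z axis and vertical below 0.03 rad and value of joint bolt above 0.05 m), for 0.2 s.
At the end, for the whole second after the job is handed in: The tester stands at rest, flat, within 0.02 rad of the dock's heading, both ends of its far face within 3 mm of the stop, and the bolt is at least 50 mm across (of 55) behind it (all of step 2 and linear speed of tester below 0.01 m/s and velocity of joint bolt below 0.01 m/s); the robot touches nothing.
It fails at once if the tester is pushed with more than 30 N (contact force between tester and the fingers above 30 N or contact force between tester and the arm above 30 N).
It fails at once if the tester swings more than 15 degrees out of line with the dock (angle between the x axis of tester and the x axis of dock, either way round above 0.262 rad).
It fails at once if the gauge panel or the chamber is pressed (over 1 N) ((contact force between panel and the fingers above 1 N or contact force between panel and the arm above 1 N) or (contact force between chamber and the fingers above 1 N or contact force between chamber and the arm above 1 N)).
It fails at once if the tester is tipped or lifted (angle between tester's own z axis and vertical above 0.1 rad).
It fails at once if another thing on the bench is moved more than 15 mm (distance of any of jar, loupe, holder, driver, tray, pot, brush from where it was at the start of the episode above 0.015 m).
It also fails if it takes over 72 s, if anything falls off the work surface, if the arm or the gripper's body presses on something with over 40 N, if the wrist force passes 120 N, or if a joint passes its speed limit or range.

## Working session

There is one attempt and no reset: what is moved stays moved. The work goes in short steps, Python scripts to look and compute and a shell command to move; the robot and the scene stay as the last step left them, time stands still between calls to the robot, and variables do not carry over. Pictures are saved under pics/ and viewed, about 8 in all and at most 12, crops included, and the job is handed in when it is done.

```bash
mkdir -p pics
cat > h.py <<'E'
import numpy as np, cv2
from plant import r
from scipy.spatial.transform import Rotation as R
def snap(n,save=None):
    s=r.snapshot(n)
    if save: cv2.imwrite(f'pics/{save}.png',s['img'][:,:,::-1])
    return s
def ray(s,px,st=None):
    row,col=px
    if 'origin' in s:
        d=np.array([(col-s['cx'])/s['fx'],-(row-s['cy'])/s['fy'],-1.]); Rm=np.array(s['rotation'])
        if Rm.shape!=(3,3): Rm=R.from_quat(Rm).as_matrix()
        o=np.array(s['origin'])
    else:
        a=np.array([(col-s['cx'])/s['fx'],(row-s['cy'])/s['fy']]);t=np.hypot(*a);k=np.sin(t)/max(t,1e-9)
        d=np.array([a[0]*k,-a[1]*k,-np.cos(t)]); T=np.array(s['T_tool_cam']); Rt=R.from_quat(st['eef_rot']).as_matrix()
        o=Rt@T[:3,3]+np.array(st['tool_pos']); Rm=Rt@T[:3,:3]
    return o,Rm@d
def atz(s,px,z,st=None):
    o,d=ray(s,px,st); return o+d*(z-o[2])/d[2]
def pt(l,cam,s,z,st=None):
    q=r.spot_point(l,cam)
    return [(np.round(atz(s,p['location'],z,st)*1000,1),np.round(p['location'],1),round(p['confidence'],2)) for p in q[:2]]
Z=dict(dock=0,housing=.034,base=0,corner_left=.036,corner_right=.036,far_left=.036,far_right=.036,bolt_post=.05)
E
python3 - <<'E'
from h import *
st=r.get_state(); print(st)
for c in ('top','scene'):
    s=snap(c,c+'0'); print(c,np.round(s['origin'],3),s['fx'],np.round(s['rotation'],3).tolist())
    for l in Z: print(l,pt(l,c,s,Z[l]))
E
```

```text
{'clock': 0.0, 'q': array([-1.13018097,  0.68997751, -0.19451126,  1.56637349,  0.15730817,
        0.90249663, -0.21508566]), 'qd': array([ 1.11396891e-04, -1.52118012e-03,  3.82029056e-04, -1.98953288e-05,
        1.87577581e-05, -8.28254691e-04, -3.24292935e-04]), 'joint_torque': array([-6.42840896e-04, -5.27572560e+01, -1.26681156e+00, -1.53424859e+01,
       -5.25718136e-02,  6.70606431e-03,  1.72090540e-04]), 'tool_pos': array([0.24709733, 0.57337374, 0.23790616]), 'eef_rot': array([ 2.01956255e-01,  9.79394100e-01, -9.23847935e-04, -1.16469884e-04]), 'contact_force': array([-0.06282378,  0.06168068,  0.75948219]), 'moment': array([ 0.01121526,  0.01909344, -0.0022463 ]), 'opening': 0.9988318067723873}
top [ 0.49  -0.009  1.356] 468.36603530957166 [0.029, -0.023, -0.703, 0.71]
dock [(array([745.9,  28.8,   0. ]), array([148.9, 263.1]), 0.57)]
housing [(array([ 569.9, -153.6,   34. ]), array([208.9, 326.6]), 0.67)]
base [(array([507.4, 112.6,   0. ]), array([230.2, 233.1]), 0.57), (array([512.1, -57.3,   0. ]), array([229.2, 291.9]), 0.21)]
corner_left [(array([504.9, 116.1,  36
[... 401 characters left out ...]
 0.804]
dock [(array([747.6,  17.1,   0. ]), array([263.8, 329.4]), 0.9)]
housing [(array([ 565.8, -146.8,   34. ]), array([246.9, 239.4]), 0.59)]
base [(array([654.7, -40.4,   0. ]), array([256.3, 290.4]), 0.38)]
corner_left []
corner_right [(array([512. , -61.9,  36. ]), array([225.9, 251.2]), 0.66), (array([627.5,  -8.6,  36. ]), array([236.8, 292.5]), 0.65)]
far_left [(array([663.4, 141.1,  36. ]), array([222.4, 338.9]), 0.91), (array([591., 181.,  36.]), array([207.2, 330.3]), 0.42)]
far_right [(array([690.9, -65.3,  36. ]), array([255.8, 293.1]), 0.9), (array([661.2, 123.8,  36. ]), array([224.3, 334.2]), 0.69)]
bolt_post [(array([ 571.1, -158.1,   50. ]), array([244.7, 237.1]), 0.47)]
```

```bash
python3 -c "
import cv2
a=cv2.imread('pics/top0.png')[110:270,180:380];cv2.imwrite('pics/topc.png',cv2.resize(a,None,fx=4,fy=3.75,interpolation=2))
a=cv2.imread('pics/top0.png');b=cv2.imread('pics/scene0.png');"
```

```text
(no output)
```

View pics/topc.png

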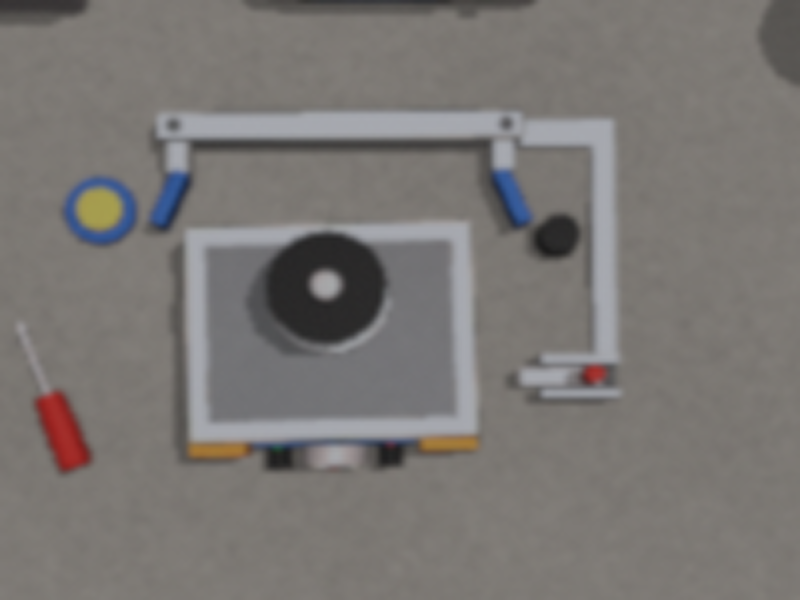

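View pics/scene0.png

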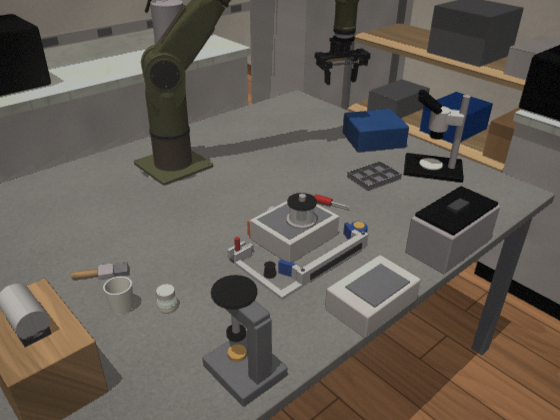

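Run:
```python
from h import *
s=r.snapshot('top')
P=lambda X,Y,z:np.round(atz(s,(110+(Y+.5)/3.75-.5,180+(X+.5)/4-.5),z)*1000,1)
for n,X,Y,z in [('screwL',173,124,.045),('screwR',507,123,.045),('stopbackL',157,114,.045),('stopbackR',522,112,.045),('stopfrontL',159,139,.045),('stopfrontR',520,138,.045),('cheekinL',189,155,.04),('cheekinR',492,155,.04),('tFL',185,230,.07),('tFR',469,222,.07),('tNR',477,436,.07),('tNL',187,441,.07),('tieR',615,120,.01),('tieNR',617,355,.01),('tieNL',595,355,.01),('post',595,374,.07),('nose',520,377,.028),('bumpNL',189,456,.061),('bumpNLr',248,456,.061),('bumpNRl',420,451,.061),('bumpNRr',478,449,.061),('leadL',158,228,.04),('leadR',524,224,.04)]: print(n,P(X,Y,z))
```

```text
screwL [754.1 141.8  45. ]
screwR [757.1 -94.7  45. ]
stopbackL [761.6 153.3  45. ]
stopbackR [ 765.6 -105.3   45. ]
stopfrontL [742.5 151.5  45. ]
stopfrontR [ 745.7 -104.    45. ]
cheekinL [731.4 130.6  40. ]
cheekinR [733.5 -84.6  40. ]
tFL [669.9 129.2  70. ]
tFR [677.8 -67.3  70. ]
tNR [520.2 -73.9  70. ]
tNL [514.4 124.9  70. ]
tieR [ 767.3 -175.4   10. ]
tieNR [ 584.8 -177.1   10. ]
tieNL [ 584.7 -161.3   10. ]
post [ 566.5 -154.5   70. ]
nose [ 566.1 -106.2   28. ]
bumpNL [503.5 124.3  61. ]
bumpNLr [504.   83.5  61. ]
bumpNRl [509.  -35.1  61. ]
bumpNRr [510.9 -75.1  61. ]
leadL [675.5 151.5  40. ]
leadR [ 681.1 -107.5   40. ]
```

```bash
python3 -m jog '[{"translation":[0,0,0],"twist":-0.8,"claw":0},{"translation":[0,0,0],"twist":-0.8,"claw":0},{"translation":[0,-0.8,0],"twist":-0.8,"claw":0},{"translation":[0,-0.8,0],"twist":-0.8,"claw":0},{"translation":[0,-0.8,0],"twist":-0.8,"claw":0},{"translation":[-0.5,-0.9,0],"twist":0,"claw":0},{"translation":[-0.5,-0.9,0],"twist":0,"claw":0},{"translation":[-0.5,-0.9,0],"twist":0,"claw":0},{"translation":[-0.5,-0.9,0],"twist":0,"claw":0},{"translation":[-0.5,-0.9,0],"twist":0,"claw":0},{"translation":[-0.5,-0.9,0],"twist":0,"claw":0},{"translation":[-0.5,-0.9,0],"twist":0,"claw":0},{"translation":[-0.5,-0.9,0],"twist":0,"claw":0},{"translation":[-0.5,-0.9,0],"twist":0,"claw":0}]' 20
cat >> h.py <<'E'
D=np.array([.7445,.0235]);H=.0135
def where():
    st=r.get_state();x=R.from_quat(st['eef_rot']).as_matrix()[:,0]
    c,s=np.cos(H),np.sin(H);d=np.array(st['tool_pos'])[:2]-D;f=np.array(st['contact_force'])
    print('t',round(st['clock'],2),'dock xy mm',np.round(1000*np.array([c*d[0]+s*d[1],-s*d[0]+c*d[1]]),1),'z',round(st['tool_pos'][2]*1000,1),
     'tool heading err deg',round(np.degrees((np.arctan2(-x[1],-x[0])-H)),2),'F',np.round(f,1),'op',round(st['opening'],2)); return st
E
python3 - <<'E'
from h import *
where()
c,s=np.cos(H),np.sin(H)
for l in ('jar','loupe','pot','brush'):
    snap('scene') if l=='jar' else 0
    S=r.snapshot('scene'); print(l,pt(l,'scene',S,0))
E
```

```text
clock: 2.12
tool_pos: [0.4172, 0.1558, 0.239]
eef_rot: [-0.006, 1.0, 0.0, 0.0]
contact_force: [1.8, 0.6, -0.4]
opening: 0.001
t 2.12 dock xy mm [-325.5  136.7] z 239.0 tool heading err deg -0.08 F [ 1.8  0.6 -0.4] op 0.0
jar [(array([ 605.1, -400.6,    0. ]), array([307.1, 167.1]), 0.81)]
loupe [(array([ 683.1, -136.9,    0. ]), array([276.4, 270.6]), 0.57), (array([ 600.7, -404. ,    0. ]), array([306.8, 164.9]), 0.24)]
pot [(array([ 544.1, -481.1,    0. ]), array([309.1, 124.5]), 0.79), (array([ 602.2, -406. ,    0. ]), array([307.5, 164.5]), 0.6)]
brush [(array([ 390.6, -469.8,    0. ]), array([275.7,  99.7]), 0.69)]
```

```bash
python3 -m jog '[{"translation":[-0.4,-0.62,0.6],"twist":0,"claw":0},{"translation":[-0.4,-0.62,0.6],"twist":0,"claw":0},{"translation":[0,0,0.8],"twist":0,"claw":0},{"translation":[0,0,0.8],"twist":0,"claw":0},{"translation":[0,0,0.8],"twist":0,"claw":0},{"translation":[0,0,0.8],"twist":0,"claw":0},{"translation":[0,0,0.5],"twist":0,"claw":0},{"translation":[-0.3,0,0.3],"twist":0,"claw":0},{"translation":[0,0,0],"twist":0,"claw":0}]'
python3 - <<'E'
from h import *
st=where(); s=r.snapshot('wrist'); cv2.imwrite('pics/w1.png',s['img'][:,:,::-1])
for l in Z: print(l,pt(l,'wrist',s,Z[l],st))
E
```

```text
clock: 3.32
tool_pos: [0.4616, 0.1102, 0.0285]
eef_rot: [-0.007, 1.0, 0.0, -0.0]
contact_force: [-0.3, 1.1, -0.3]
opening: 0.004
t 3.32 dock xy mm [-281.7   90.5] z 28.5 tool heading err deg 0.07 F [-0.3  1.1 -0.3] op 0.0
dock []
housing []
base []
corner_left [(array([505.2, 103.5,  36. ]), array([344.2, 264. ]), 0.92)]
corner_right []
far_left []
far_right []
bolt_post []
```

View pics/w1.png

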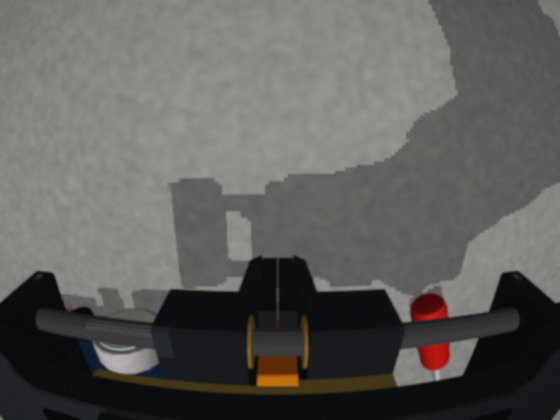

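```bash
python3 -m jog '[{"translation":[-0.25,-0.07,0],"twist":0,"claw":0},{"translation":[-0.2,0,0],"twist":0,"claw":0},{"translation":[-0.05,0,0],"twist":0,"claw":0},{"translation":[-0.05,0,0],"twist":0,"claw":0},{"translation":[-0.05,0,0],"twist":0,"claw":0},{"translation":[-0.05,0,0],"twist":0,"claw":0},{"translation":[-0.05,0,0],"twist":0,"claw":0},{"translation":[-0.05,0,0],"twist":0,"claw":0},{"translation":[-0.05,0,0],"twist":0,"claw":0},{"translation":[-0.05,0,0],"twist":0,"claw":0},{"translation":[-0.05,0,0],"twist":0,"claw":0}]'
python3 - <<'E'
from h import *
where()
E
```

```text
clock: 4.68
tool_pos: [0.4939, 0.1065, 0.0306]
eef_rot: [-0.007, 1.0, -0.0, -0.003]
contact_force: [-8.4, 3.1, 6.6]
opening: 0.006
t 4.68 dock xy mm [-249.5   86.4] z 30.6 tool heading err deg 0.04 F [-8.4  3.1  6.6] op 0.01
```

```bash
python3 -m jog '[{"translation":[-0.05,0,0],"twist":0,"claw":0},{"translation":[-0.05,0,0],"twist":0,"claw":0},{"translation":[-0.05,0,0],"twist":0,"claw":0},{"translation":[-0.05,0,0],"twist":0,"claw":0},{"translation":[-0.05,0,0],"twist":0,"claw":0},{"translation":[-0.05,0,0],"twist":0,"claw":0},{"translation":[-0.05,0,0],"twist":0,"claw":0}]'
cat >> h.py <<'E'
def look(c='top',ls=('corner_left','corner_right'),save=None):
    st=where(); s=snap(c,save)
    for l in ls:
        for p in r.spot_point(l,c)[:2]:
            w=atz(s,p['location'],Z[l],st)[:2]-D; co,si=np.cos(H),np.sin(H)
            print(' ',c,l,np.round(1000*np.array([co*w[0]+si*w[1],-si*w[0]+co*w[1]]),1),round(p['confidence'],2))
E
python3 - <<'E'
from h import *
look('top'); look('scene',('far_left','far_right','corner_right'))
E
```

```text
clock: 5.27
tool_pos: [0.5065, 0.1086, 0.0304]
eef_rot: [-0.008, 1.0, 0.001, -0.004]
contact_force: [-9.1, 5.1, 5.7]
opening: 0.003
t 5.27 dock xy mm [-236.8   88.3] z 30.4 tool heading err deg 0.11 F [-9.1  5.1  5.7] op 0.0
  top corner_left [-231.9   86.3] 0.83
  top corner_right [-232.3  -77.5] 0.89
  top corner_right [-177.1 -174.5] 0.17
t 5.42 dock xy mm [-236.1   88.3] z 30.4 tool heading err deg 0.09 F [-8.   5.2  3.8] op 0.0
  scene far_left [-62.1  96.6] 0.7
  scene far_right [ -66.1 -100.2] 0.94
  scene corner_right [-228.7  -73.7] 0.73
```

```bash
python3 -m jog '[{"translation":[-0.05,0,0],"twist":0,"claw":0},{"translation":[-0.05,0,0],"twist":0,"claw":0},{"translation":[-0.05,0,0],"twist":0,"claw":0},{"translation":[-0.05,0,0],"twist":0,"claw":0},{"translation":[-0.05,0,0],"twist":0,"claw":0}]'
python3 - <<'E'
from h import *
look('top',save='t2'); look('scene',('far_left','far_right','corner_right'))
a=cv2.imread('pics/t2.png')[110:270,180:380];cv2.imwrite('pics/t2c.png',cv2.resize(a,None,fx=4,fy=3.75,interpolation=2))
E
```

```text
clock: 6.03
tool_pos: [0.5167, 0.109, 0.0304]
eef_rot: [-0.008, 1.0, 0.001, -0.003]
contact_force: [-9.3, 5.2, 4.0]
opening: 0.011
t 6.03 dock xy mm [-226.6   88.6] z 30.4 tool heading err deg 0.11 F [-9.3  5.2  4. ] op 0.01
  top corner_left [-224.3  101.8] 0.74
  top corner_right [-224.4  -74.8] 0.68
t 6.18 dock xy mm [-225.8   88.5] z 30.4 tool heading err deg 0.09 F [-6.7  4.9  3. ] op 0.01
  scene far_left [-54.8  92.3] 0.91
  scene far_right [ -60.7 -104.3] 0.61
  scene corner_right [-229.7  -76.3] 0.89
```

View pics/t2c.png

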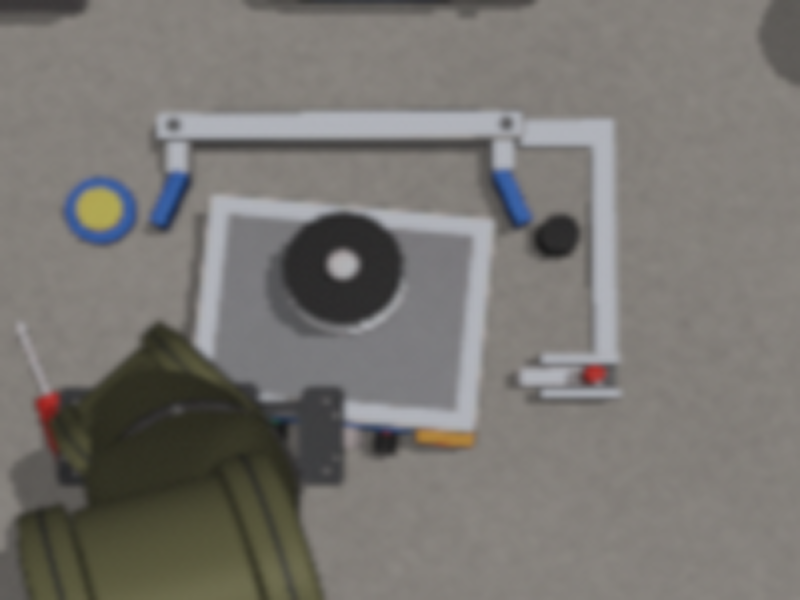

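```bash
python3 -m jog '[{"translation":[0.5,0,0],"twist":0,"claw":0},{"translation":[0.75,0,0],"twist":0,"claw":0},{"translation":[0,-0.83,0],"twist":0,"claw":0},{"translation":[0,-0.83,0],"twist":0,"claw":0},{"translation":[0,-0.83,0],"twist":0,"claw":0},{"translation":[0,-0.83,0],"twist":0,"claw":0},{"translation":[0,-0.82,0],"twist":0,"claw":0},{"translation":[-0.3,0,0],"twist":0,"claw":0},{"translation":[-0.2,0,0],"twist":0,"claw":0},{"translation":[-0.05,0,0],"twist":0,"claw":0},{"translation":[-0.05,0,0],"twist":0,"claw":0}]'
python3 - <<'E'
from h import *
look('top');look('scene',('far_left','far_right','corner_right'))
E
```

```text
clock: 7.3
tool_pos: [0.4974, -0.0593, 0.0307]
eef_rot: [-0.006, 1.0, 0.0, 0.0]
contact_force: [-0.8, 0.0, -0.3]
opening: 0.004
t 7.3 dock xy mm [-248.2  -79.5] z 30.7 tool heading err deg -0.09 F [-0.8  0.  -0.3] op 0.0
  top corner_left [-215.6   90.8] 0.73
  top corner_right [-222.5  -67.7] 0.73
  top corner_right [-210.8  438.1] 0.73
t 7.45 dock xy mm [-249.   -79.1] z 30.6 tool heading err deg -0.02 F [ 0.5 -0.1  0.1] op 0.0
  scene far_left [-50.1  91.7] 0.84
  scene far_left [-111.2 -445. ] 0.34
  scene far_right [ -53.8 -109.2] 0.85
  scene corner_right [-228.   -79.6] 0.91
  scene corner_right [-189.8  414. ] 0.68
```

```bash
python3 -m jog '[{"translation":[-0.06,0,0],"twist":0,"claw":0},{"translation":[-0.05,0,0],"twist":0,"claw":0},{"translation":[-0.05,0,0],"twist":0,"claw":0},{"translation":[-0.05,0,0],"twist":0,"claw":0},{"translation":[-0.05,0,0],"twist":0,"claw":0},{"translation":[-0.05,0,0],"twist":0,"claw":0},{"translation":[-0.05,0,0],"twist":0,"claw":0},{"translation":[-0.05,0,0],"twist":0,"claw":0},{"translation":[-0.05,0,0],"twist":0,"claw":0},{"translation":[-0.05,0,0],"twist":0,"claw":0},{"translation":[-0.05,0,0],"twist":0,"claw":0},{"translation":[-0.05,0,0],"twist":0,"claw":0},{"translation":[-0.05,0,0],"twist":0,"claw":0},{"translation":[-0.05,0,0],"twist":0,"claw":0},{"translation":[-0.05,0,0],"twist":0,"claw":0},{"translation":[-0.05,0,0],"twist":0,"claw":0}]'
python3 - <<'E'
from h import *
look('top',save='t3'); look('scene',('far_left','far_right','corner_right'))
a=cv2.imread('pics/t3.png')[110:270,180:380];cv2.imwrite('pics/t3c.png',cv2.resize(a,None,fx=4,fy=3.75,interpolation=2))
E
```

```text
clock: 8.98
tool_pos: [0.5236, -0.063, 0.03]
eef_rot: [-0.005, 1.0, -0.003, -0.006]
contact_force: [-9.5, -4.3, 4.3]
opening: 0.005
t 8.98 dock xy mm [-222.   -83.5] z 30.0 tool heading err deg -0.23 F [-9.5 -4.3  4.3] op 0.0
  top corner_left [-211.9   85.5] 0.82
t 9.13 dock xy mm [-221.1  -83.4] z 30.0 tool heading err deg -0.24 F [-8.2 -5.5  3.2] op 0.01
  scene far_left [-52.2 110.2] 0.9
  scene far_right [-45.1 -83.5] 0.88
  scene far_right [ 21.5 -28.9] 0.67
  scene corner_right [-208.3  -87. ] 0.6
```

View pics/t3c.png

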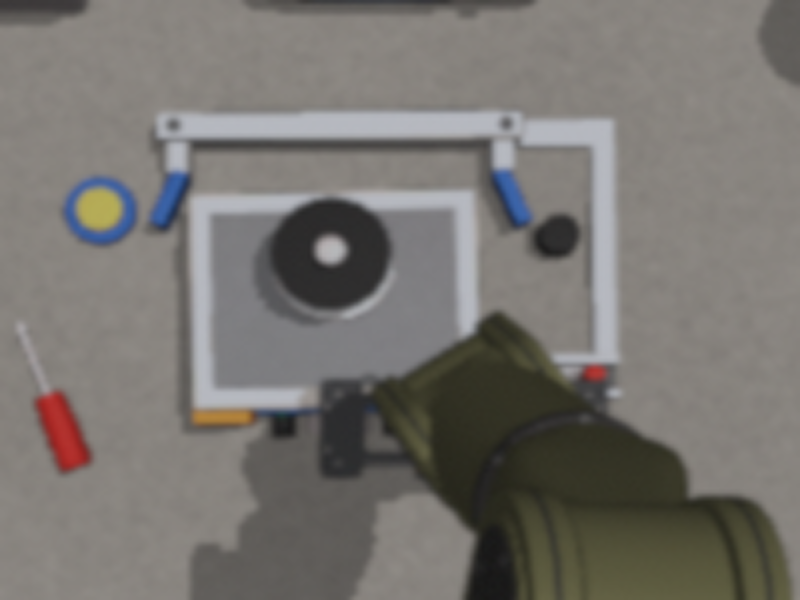

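```bash
python3 -m jog '[{"translation":[0.4,0,0],"twist":0,"claw":0},{"translation":[0.65,0,0],"twist":0,"claw":0},{"translation":[0,0.81,0],"twist":0,"claw":0},{"translation":[0,0.81,0],"twist":0,"claw":0},{"translation":[0,0.81,0],"twist":0,"claw":0},{"translation":[0,0.81,0],"twist":0,"claw":0},{"translation":[0,0.81,0],"twist":0,"claw":0},{"translation":[-0.3,0,0],"twist":0,"claw":0},{"translation":[-0.2,0,0],"twist":0,"claw":0},{"translation":[-0.05,0,0],"twist":0,"claw":0},{"translation":[-0.05,0,0],"twist":0,"claw":0},{"translation":[-0.05,0,0],"twist":0,"claw":0},{"translation":[-0.05,0,0],"twist":0,"claw":0},{"translation":[-0.05,0,0],"twist":0,"claw":0},{"translation":[-0.05,0,0],"twist":0,"claw":0},{"translation":[-0.05,0,0],"twist":0,"claw":0},{"translation":[-0.05,0,0],"twist":0,"claw":0}]'
python3 - <<'E'
from h import *
where()
E
```

```text
clock: 10.75
tool_pos: [0.5187, 0.1027, 0.0306]
eef_rot: [-0.007, 1.0, -0.001, -0.002]
contact_force: [-8.1, 2.1, 5.4]
opening: 0.005
t 10.75 dock xy mm [-224.7   82.3] z 30.6 tool heading err deg -0.02 F [-8.1  2.1  5.4] op 0.01
```

```bash
python3 -m jog '[{"translation":[-0.05,0,0],"twist":0,"claw":0},{"translation":[-0.05,0,0],"twist":0,"claw":0},{"translation":[-0.05,0,0],"twist":0,"claw":0},{"translation":[-0.05,0,0],"twist":0,"claw":0},{"translation":[-0.05,0,0],"twist":0,"claw":0},{"translation":[-0.05,0,0],"twist":0,"claw":0},{"translation":[-0.05,0,0],"twist":0,"claw":0},{"translation":[-0.05,0,0],"twist":0,"claw":0},{"translation":[-0.05,0,0],"twist":0,"claw":0}]'
python3 - <<'E'
from h import *
look('top'); look('scene',('far_left','far_right','corner_right'))
E
```

```text
clock: 11.5
tool_pos: [0.5349, 0.1059, 0.0305]
eef_rot: [-0.008, 1.0, 0.001, -0.004]
contact_force: [-10.1, 5.9, 6.7]
opening: 0.003
t 11.5 dock xy mm [-208.5   85.2] z 30.5 tool heading err deg 0.11 F [-10.1   5.9   6.7] op 0.0
  top corner_right [-205.9  -72.6] 0.75
t 11.65 dock xy mm [-207.7   85.3] z 30.5 tool heading err deg 0.1 F [-7.9  5.   3.7] op 0.01
  scene far_left [-35.   98.5] 0.96
  scene far_right [-29.8 -99. ] 0.96
  scene far_right [-121.  -443.4] 0.56
  scene corner_right [-203.1  -88.5] 0.78
```

```bash
python3 -m jog '[{"translation":[0.4,0,0],"twist":0,"claw":0},{"translation":[0.7,0,0],"twist":0,"claw":0},{"translation":[0,-0.8,0],"twist":0,"claw":0},{"translation":[0,-0.8,0],"twist":0,"claw":0},{"translation":[0,-0.8,0],"twist":0,"claw":0},{"translation":[0,-0.8,0],"twist":0,"claw":0},{"translation":[0,-0.8,0],"twist":0,"claw":0},{"translation":[-0.25,0,0],"twist":0,"claw":0},{"translation":[-0.15,0,0],"twist":0,"claw":0},{"translation":[-0.05,0,0],"twist":0,"claw":0},{"translation":[-0.05,0,0],"twist":0,"claw":0},{"translation":[-0.05,0,0],"twist":0,"claw":0},{"translation":[-0.05,0,0],"twist":0,"claw":0},{"translation":[-0.05,0,0],"twist":0,"claw":0},{"translation":[-0.05,0,0],"twist":0,"claw":0},{"translation":[-0.05,0,0],"twist":0,"claw":0},{"translation":[-0.05,0,0],"twist":0,"claw":0},{"translation":[-0.05,0,0],"twist":0,"claw":0},{"translation":[-0.05,0,0],"twist":0,"claw":0}]'
python3 - <<'E'
from h import *
where()
E
```

```text
clock: 13.43
tool_pos: [0.5295, -0.0588, 0.0305]
eef_rot: [-0.005, 1.0, -0.002, -0.004]
contact_force: [-7.5, -3.1, 5.3]
opening: 0.006
t 13.43 dock xy mm [-216.1  -79.4] z 30.5 tool heading err deg -0.16 F [-7.5 -3.1  5.3] op 0.01
```

```bash
python3 -m jog '[{"translation":[-0.05,0,0],"twist":0,"claw":0},{"translation":[-0.05,0,0],"twist":0,"claw":0},{"translation":[-0.05,0,0],"twist":0,"claw":0},{"translation":[-0.05,0,0],"twist":0,"claw":0},{"translation":[-0.05,0,0],"twist":0,"claw":0},{"translation":[-0.05,0,0],"twist":0,"claw":0},{"translation":[-0.05,0,0],"twist":0,"claw":0},{"translation":[-0.05,0,0],"twist":0,"claw":0},{"translation":[-0.05,0,0],"twist":0,"claw":0},{"translation":[-0.05,0,0],"twist":0,"claw":0}]'
python3 - <<'E'
from h import *
look('top',save='t4'); look('scene',('far_left','far_right','corner_right'))
a=cv2.imread('pics/t4.png')[110:270,180:380];cv2.imwrite('pics/t4c.png',cv2.resize(a,None,fx=4,fy=3.75,interpolation=2))
E
```

```text
clock: 14.27
tool_pos: [0.5476, -0.061, 0.03]
eef_rot: [-0.005, 1.0, -0.003, -0.006]
contact_force: [-8.8, -5.1, 5.6]
opening: 0.007
t 14.27 dock xy mm [-198.1  -81.9] z 30.0 tool heading err deg -0.22 F [-8.8 -5.1  5.6] op 0.01
  top corner_left [-195.6   90.6] 0.59
  top corner_right [-200.1   85.8] 0.59
  top corner_right [ -79.1 -157.5] 0.56
t 14.42 dock xy mm [-197.2  -81.8] z 30.0 tool heading err deg -0.23 F [-8.  -5.5  3.4] op 0.0
  scene far_left [-41.2 108.4] 0.9
  scene far_right [-10.2 -84.5] 0.7
  scene far_right [-12.5 126.1] 0.43
```

View pics/t4c.png

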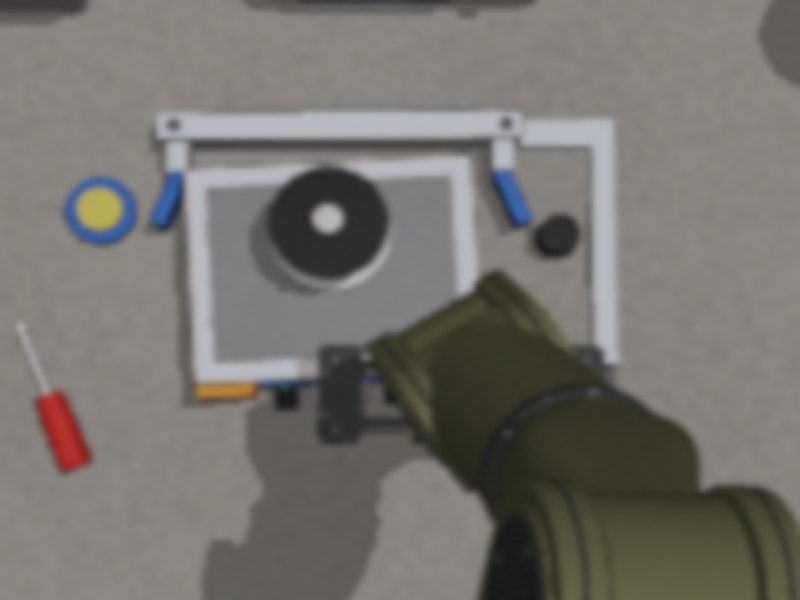

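```bash
python3 -m jog '[{"translation":[0.4,0,0],"twist":0,"claw":0},{"translation":[0.6,0,0],"twist":0,"claw":0},{"translation":[0,0.8,0],"twist":0,"claw":0},{"translation":[0,0.8,0],"twist":0,"claw":0},{"translation":[0,0.8,0],"twist":0,"claw":0},{"translation":[0,0.8,0],"twist":0,"claw":0},{"translation":[0,0.8,0],"twist":0,"claw":0},{"translation":[-0.25,0,0],"twist":0,"claw":0},{"translation":[-0.15,0,0],"twist":0,"claw":0},{"translation":[-0.05,0,0],"twist":0,"claw":0},{"translation":[-0.05,0,0],"twist":0,"claw":0},{"translation":[-0.05,0,0],"twist":0,"claw":0},{"translation":[-0.05,0,0],"twist":0,"claw":0},{"translation":[-0.05,0,0],"twist":0,"claw":0},{"translation":[-0.05,0,0],"twist":0,"claw":0},{"translation":[-0.05,0,0],"twist":0,"claw":0},{"translation":[-0.05,0,0],"twist":0,"claw":0},{"translation":[-0.05,0,0],"twist":0,"claw":0},{"translation":[-0.05,0,0],"twist":0,"claw":0}]'
python3 - <<'E'
from h import *
where()
E
```

```text
clock: 16.2
tool_pos: [0.5437, 0.1052, 0.0306]
eef_rot: [-0.008, 1.0, 0.001, -0.003]
contact_force: [-8.3, 3.9, 5.9]
opening: 0.004
t 16.2 dock xy mm [-199.7   84.4] z 30.6 tool heading err deg 0.09 F [-8.3  3.9  5.9] op 0.0
```

```bash
python3 -m jog '[{"translation":[-0.05,0,0],"twist":0,"claw":0},{"translation":[-0.05,0,0],"twist":0,"claw":0},{"translation":[-0.05,0,0],"twist":0,"claw":0},{"translation":[-0.05,0,0],"twist":0,"claw":0},{"translation":[-0.05,0,0],"twist":0,"claw":0},{"translation":[-0.05,0,0],"twist":0,"claw":0},{"translation":[-0.05,0,0],"twist":0,"claw":0}]'
python3 - <<'E'
from h import *
look('top',save='t5'); look('scene',('far_left','far_right','corner_right'))
a=cv2.imread('pics/t5.png')[110:270,180:380];cv2.imwrite('pics/t5c.png',cv2.resize(a,None,fx=4,fy=3.75,interpolation=2))
E
```

```text
clock: 16.78
tool_pos: [0.5571, 0.1061, 0.0303]
eef_rot: [-0.007, 1.0, 0.001, -0.004]
contact_force: [-9.2, 4.8, 4.4]
opening: 0.005
t 16.78 dock xy mm [-186.3   85.1] z 30.3 tool heading err deg 0.08 F [-9.2  4.8  4.4] op 0.0
  top corner_right [-173.4  -79.3] 0.77
t 16.93 dock xy mm [-185.5   85. ] z 30.3 tool heading err deg 0.06 F [-6.7  4.3  2.5] op 0.01
  scene far_left [-13.   91.6] 0.97
  scene far_right [-11.8 -99.2] 0.62
  scene far_right [-196.9 -162. ] 0.3
  scene corner_right [-191.1  -81.4] 0.91
```

View pics/t5c.png

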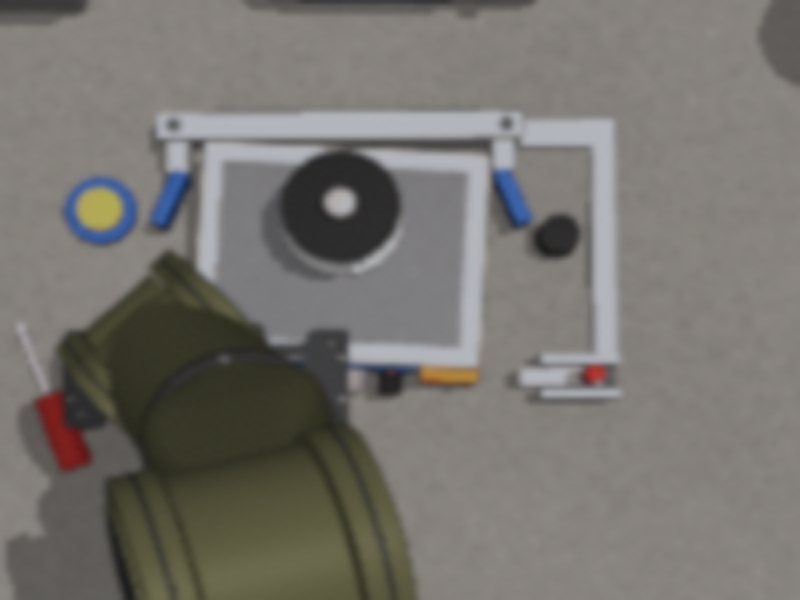

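```bash
python3 -m jog '[{"translation":[0.4,0,0],"twist":0,"claw":0},{"translation":[0.7,0,0],"twist":0,"claw":0},{"translation":[0,-0.8,0],"twist":0,"claw":0},{"translation":[0,-0.8,0],"twist":0,"claw":0},{"translation":[0,-0.8,0],"twist":0,"claw":0},{"translation":[0,-0.8,0],"twist":0,"claw":0},{"translation":[0,-0.8,0],"twist":0,"claw":0},{"translation":[-0.25,0,0],"twist":0,"claw":0},{"translation":[-0.2,0,0],"twist":0,"claw":0},{"translation":[-0.05,0,0],"twist":0,"claw":0},{"translation":[-0.05,0,0],"twist":0,"claw":0},{"translation":[-0.05,0,0],"twist":0,"claw":0},{"translation":[-0.05,0,0],"twist":0,"claw":0},{"translation":[-0.05,0,0],"twist":0,"claw":0},{"translation":[-0.05,0,0],"twist":0,"claw":0},{"translation":[-0.05,0,0],"twist":0,"claw":0},{"translation":[-0.05,0,0],"twist":0,"claw":0},{"translation":[-0.05,0,0],"twist":0,"claw":0},{"translation":[-0.05,0,0],"twist":0,"claw":0}]'
python3 - <<'E'
from h import *
where()
E
```

```text
clock: 18.72
tool_pos: [0.5536, -0.0584, 0.0304]
eef_rot: [-0.006, 1.0, -0.002, -0.004]
contact_force: [-7.4, -3.1, 5.4]
opening: 0.006
t 18.72 dock xy mm [-191.9  -79.3] z 30.4 tool heading err deg -0.14 F [-7.4 -3.1  5.4] op 0.01
```

```bash
python3 -m jog '[{"translation":[-0.05,0,0],"twist":0,"claw":0},{"translation":[-0.05,0,0],"twist":0,"claw":0},{"translation":[-0.05,0,0],"twist":0,"claw":0},{"translation":[-0.05,0,0],"twist":0,"claw":0},{"translation":[-0.05,0,0],"twist":0,"claw":0}]'
python3 - <<'E'
from h import *
look('scene',('far_left','far_right','corner_right'))
E
```

```text
clock: 19.13
tool_pos: [0.5617, -0.0605, 0.0299]
eef_rot: [-0.005, 1.0, -0.003, -0.006]
contact_force: [-9.3, -5.0, 4.7]
opening: 0.005
t 19.13 dock xy mm [-184.   -81.5] z 29.9 tool heading err deg -0.19 F [-9.3 -5.   4.7] op 0.01
  scene far_left [-14.8 113.3] 0.79
  scene far_right [   3.7 -100. ] 0.98
  scene corner_right [-168.   -84.1] 0.57
  scene corner_right [ 12.7 -96.4] 0.56
```

```bash
python3 -m jog '[{"translation":[-0.05,0,0],"twist":0,"claw":0},{"translation":[-0.05,0,0],"twist":0,"claw":0}]'
python3 - <<'E'
from h import *
where()
E
python3 -m jog '[{"translation":[0.4,0,0],"twist":0,"claw":0},{"translation":[0.7,0,0],"twist":0,"claw":0},{"translation":[0,0.8,0],"twist":0,"claw":0},{"translation":[0,0.8,0],"twist":0,"claw":0},{"translation":[0,0.8,0],"twist":0,"claw":0},{"translation":[0,0.8,0],"twist":0,"claw":0},{"translation":[0,0.8,0],"twist":0,"claw":0},{"translation":[-0.3,0,0],"twist":0,"claw":0},{"translation":[-0.2,0,0],"twist":0,"claw":0},{"translation":[-0.05,0,0],"twist":0,"claw":0},{"translation":[-0.05,0,0],"twist":0,"claw":0},{"translation":[-0.05,0,0],"twist":0,"claw":0},{"translation":[-0.05,0,0],"twist":0,"claw":0},{"translation":[-0.05,0,0],"twist":0,"claw":0},{"translation":[-0.05,0,0],"twist":0,"claw":0},{"translation":[-0.05,0,0],"twist":0,"claw":0}]'
python3 - <<'E'
from h import *
where()
E
```

```text
clock: 19.5
tool_pos: [0.5653, -0.0608, 0.0299]
eef_rot: [-0.005, 1.0, -0.003, -0.006]
contact_force: [-10.0, -5.8, 6.7]
opening: -0.001
t 19.5 dock xy mm [-180.3  -81.8] z 29.9 tool heading err deg -0.2 F [-10.   -5.8   6.7] op -0.0
clock: 20.83
tool_pos: [0.558, 0.1029, 0.0306]
eef_rot: [-0.006, 1.0, -0.0, -0.001]
contact_force: [-6.3, 0.2, 5.7]
opening: 0.007
t 20.83 dock xy mm [-185.4   81.9] z 30.6 tool heading err deg -0.08 F [-6.3  0.2  5.7] op 0.01
```

```bash
python3 -m jog '[{"translation":[-0.04,0,0],"twist":0,"claw":0},{"translation":[-0.04,0,0],"twist":0,"claw":0},{"translation":[-0.03,0,0],"twist":0,"claw":0},{"translation":[-0.03,0,0],"twist":0,"claw":0},{"translation":[-0.03,0,0],"twist":0,"claw":0}]'
python3 - <<'E'
from h import *
where()
E
python3 -m jog '[{"translation":[-0.025,0,0],"twist":0,"claw":0},{"translation":[-0.025,0,0],"twist":0,"claw":0}]'
python3 - <<'E'
from h import *
look('scene',('far_left','far_right','corner_right'),save='s6')
E
```

```text
clock: 21.25
tool_pos: [0.5625, 0.1054, 0.0306]
eef_rot: [-0.007, 1.0, 0.001, -0.003]
contact_force: [-9.5, 3.8, 6.1]
opening: 0.003
t 21.25 dock xy mm [-180.9   84.3] z 30.6 tool heading err deg 0.07 F [-9.5  3.8  6.1] op 0.0
clock: 21.42
tool_pos: [0.5635, 0.1057, 0.0306]
eef_rot: [-0.007, 1.0, 0.001, -0.004]
contact_force: [-10.4, 3.8, 6.8]
opening: 0.007
t 21.42 dock xy mm [-179.8   84.7] z 30.6 tool heading err deg 0.07 F [-10.4   3.8   6.8] op 0.01
  scene far_left [ -2.5 106.3] 0.55
  scene far_left [-193.7 -167.3] 0.48
  scene far_right [  0.8 -82.6] 0.67
  scene corner_right [-169.1  -81.7] 0.9
```

```bash
for k in 1; do python3 -m jog '[{"translation":[-0.025,0,0],"twist":0,"claw":0},{"translation":[-0.025,0,0],"twist":0,"claw":0},{"translation":[-0.025,0,0],"twist":0,"claw":0}]' | grep -E "tool_pos|contact"; done; python3 -m jog '[{"translation":[-0.025,0,0],"twist":0,"claw":0},{"translation":[-0.025,0,0],"twist":0,"claw":0}]' | grep -E "tool_pos|contact"
```

```text
tool_pos: [0.5637, 0.1057, 0.0305]
contact_force: [-17.5, 4.6, 13.8]
tool_pos: [0.5637, 0.1057, 0.0305]
contact_force: [-22.8, 5.6, 17.1]
```

```bash
python3 -m jog '[{"translation":[0.4,0,0],"twist":0,"claw":0},{"translation":[0.8,0,0],"twist":0,"claw":0},{"translation":[0,-0.8,0],"twist":0,"claw":0},{"translation":[0,-0.8,0],"twist":0,"claw":0},{"translation":[0,-0.8,0],"twist":0,"claw":0},{"translation":[0,-0.8,0],"twist":0,"claw":0},{"translation":[0,-0.8,0],"twist":0,"claw":0},{"translation":[-0.3,0,0],"twist":0,"claw":0},{"translation":[-0.25,0,0],"twist":0,"claw":0},{"translation":[-0.05,0,0],"twist":0,"claw":0},{"translation":[-0.05,0,0],"twist":0,"claw":0},{"translation":[-0.05,0,0],"twist":0,"claw":0},{"translation":[-0.05,0,0],"twist":0,"claw":0},{"translation":[-0.05,0,0],"twist":0,"claw":0},{"translation":[-0.05,0,0],"twist":0,"claw":0}]'
python3 - <<'E'
from h import *
where()
E
```

```text
clock: 23.28
tool_pos: [0.561, -0.0563, 0.0307]
eef_rot: [-0.006, 1.0, -0.0, -0.0]
contact_force: [-0.9, 0.1, -0.3]
opening: 0.004
t 23.28 dock xy mm [-184.5  -77.3] z 30.7 tool heading err deg -0.04 F [-0.9  0.1 -0.3] op 0.0
```

```bash
python3 -m jog '[{"translation":[-0.04,0,0],"twist":0,"claw":0},{"translation":[-0.04,0,0],"twist":0,"claw":0},{"translation":[-0.03,0,0],"twist":0,"claw":0}]'| grep -E "tool_pos|contact"; python3 -m jog '[{"translation":[-0.03,0,0],"twist":0,"claw":0},{"translation":[-0.03,0,0],"twist":0,"claw":0}]'| grep -E "tool_pos|contact";  python3 -m jog '[{"translation":[-0.025,0,0],"twist":0,"claw":0},{"translation":[-0.025,0,0],"twist":0,"claw":0}]' | grep -E "tool_pos|contact"
```

```text
tool_pos: [0.5647, -0.0566, 0.0306]
contact_force: [-4.1, 0.2, 3.1]
tool_pos: [0.5654, -0.0571, 0.0305]
contact_force: [-6.8, 0.6, 5.8]
tool_pos: [0.566, -0.0576, 0.0305]
contact_force: [-9.4, -1.2, 8.1]
```

```bash
python3 -m jog '[{"translation":[-0.025,0,0],"twist":0,"claw":0},{"translation":[-0.025,0,0],"twist":0,"claw":0}]' | grep -E "tool_pos|contact"; python3 -m jog '[{"translation":[-0.02,0,0],"twist":0,"claw":0},{"translation":[-0.02,0,0],"twist":0,"claw":0}]' | grep -E "tool_pos|contact"
python3 - <<'E'
from h import *
look('scene',('far_left','far_right','corner_right'));look('top',save='t7')
a=cv2.imread('pics/t7.png')[110:270,180:380];cv2.imwrite('pics/t7c.png',cv2.resize(a,None,fx=4,fy=3.75,interpolation=2))
E
```

```text
tool_pos: [0.5663, -0.0578, 0.0304]
contact_force: [-12.3, 0.2, 11.2]
tool_pos: [0.5663, -0.0578, 0.0303]
contact_force: [-15.8, -0.4, 14.2]
t 24.2 dock xy mm [-179.3  -78.9] z 30.3 tool heading err deg -0.06 F [-15.8  -0.4  14.2] op 0.01
  scene far_left [-16.  110.4] 0.68
  scene far_right [ -0.2 -97.7] 0.6
  scene corner_right [ -34.3 -192.1] 0.67
  scene corner_right [-170.3  -88.1] 0.56
t 24.4 dock xy mm [-179.3  -78.9] z 30.3 tool heading err deg -0.06 F [-13.9  -1.2  11.7] op 0.01
  top corner_left [-166.2   86.5] 0.97
  top corner_left [-191.   199.2] 0.49
  top corner_right [ -74.8 -154.4] 0.59
  top corner_right [-213.3  442.3] 0.21
```

View pics/t7c.png

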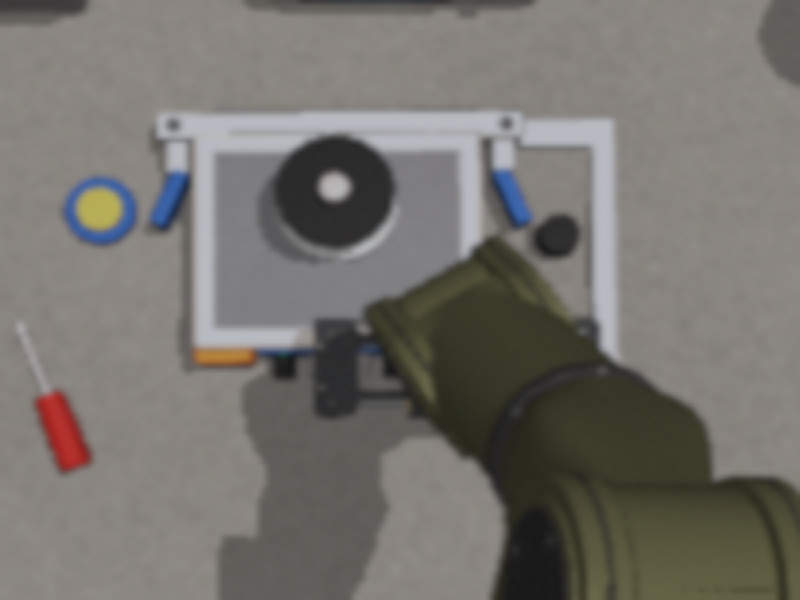

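```bash
python3 -m jog '[{"translation":[0.3,0,0],"twist":0,"claw":0},{"translation":[0.6,0,0],"twist":0,"claw":0},{"translation":[0,0,-0.9],"twist":0,"claw":0},{"translation":[0,0,-0.9],"twist":0,"claw":0},{"translation":[0,-0.8,-0.2],"twist":0,"claw":0},{"translation":[0,-0.8,0],"twist":0,"claw":0},{"translation":[0,-0.8,0],"twist":0,"claw":0},{"translation":[0,-0.8,0],"twist":0,"claw":0},{"translation":[-0.4,-0.6,0],"twist":0,"claw":0},{"translation":[-0.4,0,0],"twist":0,"claw":0},{"translation":[0,0,0],"twist":0,"claw":0},{"translation":[0,0,0],"twist":0,"claw":0}]'
python3 - <<'E'
from h import *
look('wrist',('bolt_post','housing','corner_right'),save='w8'); look('top',('bolt_post','corner_left','corner_right','housing'))
E
```

```text
clock: 25.55
tool_pos: [0.572, -0.2081, 0.1106]
eef_rot: [-0.006, 1.0, 0.0, 0.001]
contact_force: [-0.8, 0.3, -0.1]
opening: 0.005
t 25.55 dock xy mm [-175.6 -229.2] z 110.6 tool heading err deg -0.08 F [-0.8  0.3 -0.1] op 0.0
  wrist bolt_post [-177.8 -179.3] 0.74
  wrist housing [-177.7 -168.7] 0.77
  wrist corner_right [-169.1  -78.3] 0.92
t 25.75 dock xy mm [-177.  -228.6] z 110.6 tool heading err deg 0.02 F [-0.9  0.   0.1] op 0.01
  top bolt_post [-183.2 -174.3] 0.56
  top corner_left [-171.8   90.2] 0.95
  top corner_right [-165.2  -80.5] 0.93
  top housing [-178.1 -172.7] 0.59
```

View pics/w8.png

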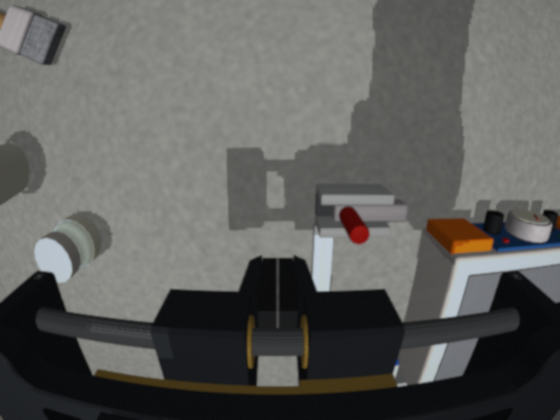

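```bash
python3 -m jog '[{"translation":[0.05,0,0.6],"twist":0,"claw":0},{"translation":[0,0,0.6],"twist":0,"claw":0},{"translation":[0,0,0.35],"twist":0,"claw":0},{"translation":[0,0.2,0],"twist":0,"claw":0},{"translation":[0,0.1,0],"twist":0,"claw":0},{"translation":[0,0.1,0],"twist":0,"claw":0},{"translation":[0,0.1,0],"twist":0,"claw":0},{"translation":[0,0.1,0],"twist":0,"claw":0},{"translation":[0,0.1,0],"twist":0,"claw":0},{"translation":[0,0.1,0],"twist":0,"claw":0},{"translation":[0,0.1,0],"twist":0,"claw":0}]'
python3 - <<'E'
from h import *
where()
E
```

```text
clock: 26.92
tool_pos: [0.5694, -0.1734, 0.0493]
eef_rot: [-0.006, 1.0, -0.001, 0.001]
contact_force: [1.0, -2.7, 1.3]
opening: 0.007
t 26.92 dock xy mm [-177.8 -194.5] z 49.3 tool heading err deg -0.12 F [ 1.  -2.7  1.3] op 0.01
```

```bash
python3 -m jog '[{"translation":[0,0.1,0],"twist":0,"claw":0},{"translation":[0,0.1,0],"twist":0,"claw":0},{"translation":[0,0.1,0],"twist":0,"claw":0},{"translation":[0,0.1,0],"twist":0,"claw":0},{"translation":[0,0.1,0],"twist":0,"claw":0},{"translation":[0,0.1,0],"twist":0,"claw":0},{"translation":[0,0.1,0],"twist":0,"claw":0},{"translation":[0,0.1,0],"twist":0,"claw":0},{"translation":[0,0.1,0],"twist":0,"claw":0}]'
python3 - <<'E'
from h import *
look('scene',('bolt_post','corner_right'))
E
```

```text
clock: 27.67
tool_pos: [0.5686, -0.1361, 0.0487]
eef_rot: [-0.006, 1.0, 0.0, 0.0]
contact_force: [-0.2, -2.1, 2.6]
opening: 0.005
t 27.67 dock xy mm [-178.  -157.2] z 48.7 tool heading err deg -0.08 F [-0.2 -2.1  2.6] op 0.01
  scene bolt_post [-187.7 -129.7] 0.56
  scene corner_right [-171.   -79.7] 0.7
```

Push on to the end stop, watching for the force to rise.

```bash
python3 -m jog '[{"translation":[0,0.08,0],"twist":0,"claw":0},{"translation":[0,0.08,0],"twist":0,"claw":0}]' | grep -E "tool_pos|contact"; python3 -m jog '[{"translation":[0,0.06,0],"twist":0,"claw":0},{"translation":[0,0.06,0],"twist":0,"claw":0}]' | grep -E "tool_pos|contact"; python3 -m jog '[{"translation":[0,0.05,0],"twist":0,"claw":0},{"translation":[0,0.05,0],"twist":0,"claw":0}]' | grep -E "tool_pos|contact"
```

```text
tool_pos: [0.568, -0.1306, 0.0484]
contact_force: [0.2, -3.0, -0.2]
tool_pos: [0.5679, -0.1264, 0.0485]
contact_force: [1.2, -7.9, 0.2]
tool_pos: [0.5678, -0.1262, 0.0485]
contact_force: [2.3, -13.5, 0.0]
```

```bash
python3 -m jog '[{"translation":[0,-0.3,0],"twist":0,"claw":0},{"translation":[0,-0.5,0],"twist":0,"claw":0},{"translation":[0,0,-0.9],"twist":0,"claw":0},{"translation":[0,0,-0.9],"twist":0,"claw":0},{"translation":[0,-0.8,-0.6],"twist":0,"claw":0},{"translation":[0,-0.8,-0.6],"twist":0,"claw":0},{"translation":[0.6,-0.8,-0.3],"twist":0,"claw":0},{"translation":[0.8,-0.5,0],"twist":0,"claw":0},{"translation":[0.8,0,0],"twist":0,"claw":0},{"translation":[0.8,0,0],"twist":0,"claw":0},{"translation":[0,0,0],"twist":0,"claw":0},{"translation":[0,0,0],"twist":0,"claw":0}]'
python3 - <<'E'
from h import *
look('scene',('far_left','far_right','bolt_post'));look('top',('corner_left','corner_right','bolt_post'),save='t9')
a=cv2.imread('pics/t9.png')[110:270,180:380];cv2.imwrite('pics/t9c.png',cv2.resize(a,None,fx=4,fy=3.75,interpolation=2))
E
```

```text
clock: 29.32
tool_pos: [0.4485, -0.2704, 0.1807]
eef_rot: [-0.006, 1.0, 0.001, -0.001]
contact_force: [0.5, 0.3, -0.2]
opening: 0.007
t 29.32 dock xy mm [-300.  -289.9] z 180.7 tool heading err deg -0.11 F [ 0.5  0.3 -0.2] op 0.01
  scene far_left [ 1.7 87. ] 0.86
  scene far_right [  3.9 -95.6] 0.74
t 29.52 dock xy mm [-296.3 -289.5] z 180.8 tool heading err deg 0.01 F [0.8 0.3 0.4] op 0.01
  top corner_left [-178.3   92.1] 0.67
  top corner_right [-168.4  -84.7] 0.75
  top corner_right [-193.6  206.2] 0.42
  top bolt_post [-224.7 -488.6] 0.75
  top bolt_post [-176.1 -122. ] 0.41
```

View pics/t9c.png

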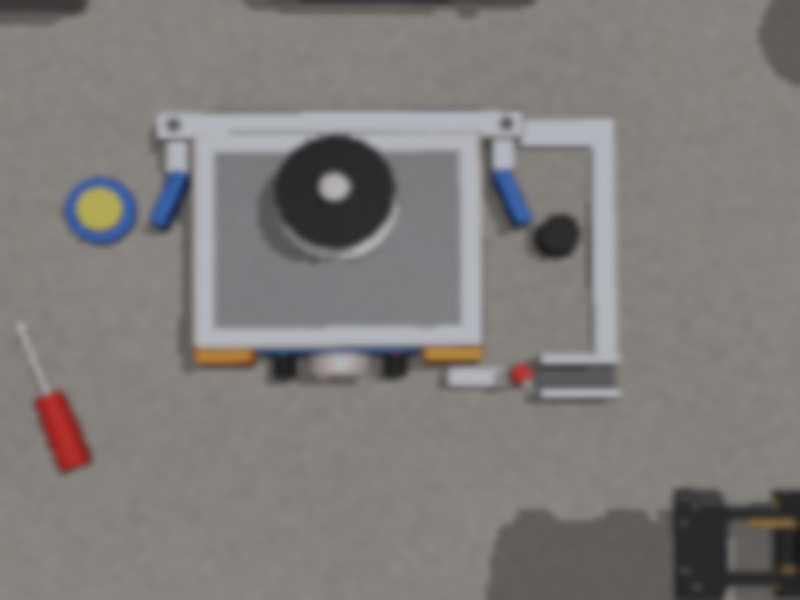

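```bash
python3 -c "
from plant import r; print(r.finish_job())"
```

```text
the job is handed in; nothing more can be done
None
```

The tester is home against the dock's stop and the bolt is fully across behind it. I handed the job in at about 29.5 s of the 72 s allowed, and no verdict was reported.

**What I did:** I walked the tester in with slow pushes of the closed fingers (about 24 mm/s, slower near home), alternating left and right bumpers. I then pushed the bolt's red post across to its end stop and moved the arm clear.

**Last checks:**
- **Tester:** Each side stopped hard against the stop at nearly the same depth: finger x −179.6 mm on the left and −179.3 mm on the right. The left was pushed home first and I did not touch it again after the right went home. The final top picture shows the tester square, and its heading was at most about 0.1 rad off in the checks on the way.
- **Bolt:** The force rose to 13.5 N at the end stop. The top camera put the post at y ≈ −122 mm, where −125 is fully across, though with low confidence.
- **Other things:** The loupe, holder and driver look unmoved in the final top picture. I did not check the jar, pot, brush and tray at the end.

**Caveats and disagreements:**
- **Push force:** The highest reading was 22.8 N forward when the left side hit the stop. Counting all axes it was about 29 N, close to the 30 N limit.
- **Point detector:** The networks' last points scattered by several millimetres: corner_left at −178 and corner_right at −168, and one earlier far_left at −16. The scene camera's last far points were +1.7 and +3.9 mm. I relied on the contact depths and the picture instead.

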